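Fit the burnishing head and hold it home

ROBOT

A 6-joint arm with a two-finger parallel gripper is mounted at the origin on the work surface. World frame = base frame: x ahead of the robot, y to its left, z up, the work surface at z = 0. Lengths are in mm, angles in degrees, forces in N, time in s.
With the tool pointing down it reaches from about 300 to 850 mm from the base axis. Payload 4.2 kg.
Tool frame: the origin (TCP) lies at the very end of the fingers, on their centre line; the grasp point (between the pads) lies 19 mm behind it; z points along the fingers, y is the direction in which the jaws open and shut (so a half turn about z gives the same grasp; the last joint's range is limited). The gripper opens to 91 mm and grips with 3 to 60 N. Pads are 32 mm wide; open, the fingers measure 118 mm over their backs; the gripper's body (76 mm by 178 mm) begins 60 mm behind the grasp point.
Start: joints at [64.343, 18.312, 89.639, -0, 72.044, -1.146], TCP at [238.556, 523.2, 177.376] pointing down, gripper open.
Joint ranges: [-177.97, 177.97], [-48.28, 115.42], [12.27, 149.76], [-77.06, 257.06], [2.81, 150.46], [-146.56, 146.56]. Speed limits (degrees/s): [147.25, 147.25, 180, 180, 180, 180].

INTERFACE

Orientations are given as [roll, pitch, yaw] about the fixed x, y, z axes, in that order (R = Rz(yaw) Ry(pitch) Rx(roll)).
In Python, from workcell import telemetry, grab_frame, job gives the robot as it stands.
- The arm moves only by the tool drive_tool, never from a script. Its argument "moves" is a list of rows, each an object of numbers: "claw": the closure, from -1 (fully open) to 1 (shut); "dx", "dy", "dz": the shift along the tool's x, y, z in units of 20 mm (1.0 is 20 mm); "yaw": the turn about the tool's z in units of 0.15 rad (1.0 is 0.15 rad). In form: [{"claw": .., "dx": .., "dy": .., "dz": .., "yaw": ..}, ...]. A call has 1 to 5 rows; each row shifts and turns the pose as measured when the row begins, along the tool's axes as they then stand; what a row does not reach is not made up. A row lasts 1/8 s, in which the tool goes at most 62.5 mm and 10.7 degrees, less where a joint would pass 70% of its speed; a pose out of reach is approached as far as the arm can. A call with a number of a shift or a turn outside -1 to 1 is refused whole. A call with a gripper value outside its range is refused whole. The fingers move at their own pace and stop on an object; "grip_force" is the grip in N (left out, the last holds). Time passes only in rows, so rows that do not move let the fingers close. It gives the time, the measured TCP pose, the force and the opening at its end, in the units of the state.
- telemetry.state(): the state, without advancing time (a new reading comes with each control period).
- grab_frame(name): name is "side" or "top" or "wrist"; returns a dict with "color" (420x560x3 uint8, blue, green, red), "vertical_fov" (degrees; the focal length in pixels is half the picture's height over the tangent of half this angle, whatever the lens; pixels are square), "cx", "cy" (the principal point, pixels), "pose" (4x4, takes a point from camera to world coordinates). Camera axes: x right, y down, z forward; pixel columns grow to the right and rows downward; lengths in mm; the calibration is good to about 2 mm. A picture is of the moment at which its call begins. There is no depth.
- job.job_done(): hands the job in, once; it reports no verdict.
The state is a dict: "time_s": time; "qpos": joint angles; "qvel": joint speeds; "effort": joint torques, N m; "ee_pos": TCP position; "ee_rot": TCP orientation; "force": force on the tool from outside, world axes, zero at the start; "torque": the same for the moment, N m; "gripper_width": finger opening in mm.
Only numpy, scipy, OpenCV 4.12 (cv2) and the standard library are available. Lean on these libraries where they do the work, as an engineer would, in place of code of your own. Each camera call takes 0.05 s, during which the arm holds its last target.

TASK

Take the edge-burnishing head (the grooved wooden bobbin with the square metal grip) out of the wooden stand, turn it until the four splines of its stem mesh with the cross slot in the machine's drive hub, and push it fully home against the spring ejector until its flange sits flush on the hub. Finish while still gripping it and keeping it pressed home: do not let go, or the spring pushes it out. Leave the other head, the jar, the disc weight and the hammer where they are.

Things in the scene. Friction and masses are not known exactly. Their poses are not given: they have to be found in the camera images.
- burnisher: Loose burnishing head, about 0.2 kg. Origin on its axis at the underside of its steel flange (44 mm across), z up. Above: grooved wooden bobbin 38 mm across up to 38 mm, then a square metal grip 28 x 28 mm up to 72 mm, faces square to x and y. Below: steel stem 28 mm long, a cross of two bars 24 mm long, 7 mm thick along x and y (four splines, fits every 90 degrees), rounded at the lower end.
- burnisher_grip (a point): Centre of the square grip of the burnishing head, on its axis, 55 mm above the flange's underside and 83 mm above the stem's end; same axes as the head. Grasp here, flat to flat, 28 mm wide.
- stand: Fixed wooden block 85 x 200 x 45 mm high; origin at the centre of its underside, long side along its y. Two round upright through-holes 29 mm across at y = -50 and +50 mm; a head hangs in each with its flange on the block's top and its stem in the hole. Either hole may hold the burnishing head.
- socket (a point): Centre of the mouth of the cross slot, on the top face of the square steel drive hub (44 x 44 mm, 36 mm tall), 126 mm above the bench; z up, x and y along the arms of the cross and square to the hub sides. Each arm is 26 mm long, 9 mm wide (1 mm clearance all round the stem), over 30 mm deep. The hub is stiff to turn (0.5 N m) and stays at the angle it starts at.
- machine: Fixed low grey burnishing machine, housing 200 x 180 x 90 mm tall; origin at the centre of its underside. The drive hub stands upright in the middle of its top.
- ejector (a joint): Travel in m of the brass spring ejector, a pin in the middle of the cross slot: 0 when up (its top 14 mm below the mouth), about 0.014 when the head is fully home. It pushes back with 4.4 N at first and 12 N when the head is home, more than the head weighs.
- drum: The other head in the stand: cork sanding drum 48 mm across, round knob 22 mm across on top, 65 mm tall above the stand, round stem. Origin at its flange's underside. To be left alone.
- glue_jar: White jar 60 mm across, 75 mm tall, loose on the bench; origin at its underside. To be left alone.
- disc_weight: Dark steel disc 72 mm across, 24 mm tall, loose on the bench; origin at its underside. To be left alone.
- hammer: Hammer 260 mm long lying on the bench, origin at its middle on the bench, handle towards its -x. To be left alone.
Mind the look-alikes: they are no part of the job. What is shaped like the burnisher but blue or red is not meant.

How it is judged (in metres and radians):
On the way, in this order (a step that is already met when the one before it is completed fails the run):
1. the burnishing head is lifted clear of the stand, in the gripper (height (world z) of burnisher_grip above 0.132 m and contact force between the fingers and burnisher above 1 N), for 0.1 s.
2. the stem's splines have entered the cross slot (horizontal distance between burnisher_grip and socket below 0.005 m and z of burnisher_grip in the frame of socket below 0.076 m), for 0.1 s.
At the end, for the whole second after the job is handed in: The burnishing head stands upright (within 0.08 rad) in the hub, splines in the slots (within 0.15 rad and 3 mm of the hub's axis), flange within 2.5 mm of the hub's top face and the ejector pressed in by more than 11.5 mm, at rest, still held and pressed by the fingers (z of burnisher_grip in the frame of socket below 0.0575 m and horizontal distance between burnisher and socket below 0.003 m and angle between burnisher's own z axis and vertical below 0.08 rad and (angle between the x axis of burnisher and the x axis of socket, either way round below 0.15 rad or angle between the x axis of burnisher and the y axis of socket, either way round below 0.15 rad) and value of joint ejector above 0.0115 m and contact force between the fingers and burnisher above 2 N and linear speed of burnisher below 0.02 m/s); the arm keeps its last pose, push and grip.
It fails at once if the other head is disturbed (distance of drum from where it was at the start of the episode above 0.03 m).
It fails at once if the jar is disturbed (distance of glue_jar from where it was at the start of the episode above 0.03 m).
It fails at once if the disc weight is disturbed (distance of disc_weight from where it was at the start of the episode above 0.03 m).
It fails at once if the hammer is disturbed (distance of hammer from where it was at the start of the episode above 0.04 m).
It also fails if it takes over 48 s, if anything falls off the work surface, if the arm or the gripper's body presses on something with over 40 N, if the wrist force passes 120 N, or if a joint passes its speed limit or range.

## Working session

There is one attempt and no reset: what is moved stays moved. The work goes in short steps, Python scripts to look and compute and a tool call to move; the robot and the scene stay as the last step left them, time stands still between calls to the robot, and variables do not carry over. Pictures are saved under pics/ and viewed, and the job is handed in when it is done.

Besides the shell and the picture viewer there is one more tool, called after ">>>" by a JSON object that holds its "fn" and its "kwargs", one argument or row to a line. drive_tool: Moves the arm, as the interface text tells. Its arguments: {"type":"object","properties":{"moves":{"type":"array"},"grip_force":{"type":"number"}},"required":["moves"]}

```bash
ls; mkdir -p pics; python3 - <<'E'
from workcell import telemetry, grab_frame
import cv2
print(telemetry.state())
for n in ("side","top","wrist"):
    f=grab_frame(n); cv2.imwrite(f"pics/{n}0.png",f["color"]); print(n,f["vertical_fov"],f["cx"],f["cy"],f["pose"].round(3).tolist() if hasattr(f["pose"],'round') else f["pose"])
E
```

```text
pics
{'time_s': 0.0, 'qpos': array([ 6.43421774e+01,  1.83518915e+01,  8.97090446e+01, -1.54346417e-03,
        7.20453045e+01, -1.14487482e+00]), 'qvel': array([ 0.01371279, -0.00469272, -0.01902208,  0.00716095,  0.10683052,
       -0.04471604]), 'effort': array([ 2.55038203e-04, -4.12472391e+01, -2.31976390e+01,  7.28575420e-02,
        4.57250699e-02, -1.21159251e-04]), 'ee_pos': array([238.30322302, 522.6288831 , 176.49998298]), 'ee_rot': array([-1.79893751e+02, -6.55619356e-04,  1.55487529e+02]), 'force': array([0.36754386, 1.49268602, 0.37380267]), 'torque': array([ 0.01418044, -0.01023704,  0.00969503]), 'gripper_width': 91.20636706803816}
side 53.679000569739 282.2995200065827 210.38742710277873 [[0.995, -0.081, 0.059, 539.315], [-0.098, -0.671, 0.735, -561.254], [-0.02, -0.737, -0.676, 635.9], [0.0, 0.0, 0.0, 1.0]]
top 57.89594108532115 279.74818586402625 207.23589542485612 [[0.019, -0.986, 0.167, 432.193], [-0.999, -0.014, 0.033, 10.384], [-0.031, -0.168, -0.985, 919.579], [0.0, 0.0, 0.0, 1.0]]
wrist 68.58279869866492 274.8388712798192 214.1826459578488 [[0.416, 0.876, 0.243, 168.953], [0.909, -0.4, -0.114, 553.614], [-0.003, 0.269, -0.963, 384.769], [0.0, 0.0, 0.0, 1.0]]
```

View pics/side0.png

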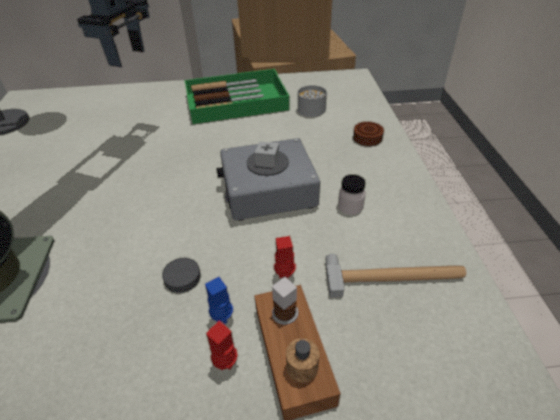

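View pics/top0.png

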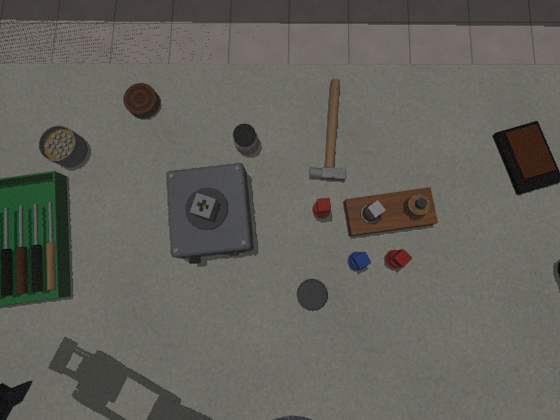

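View pics/wrist0.png

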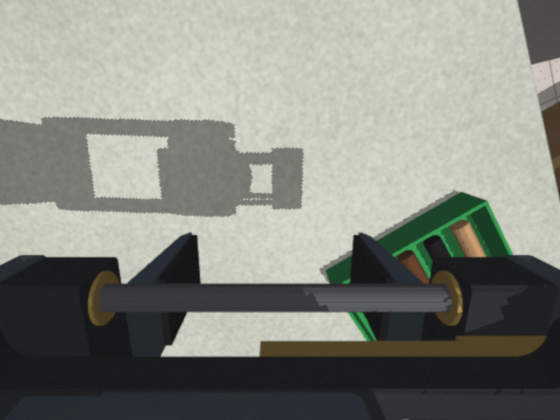

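The side view shows the stand at about (295,350), with the metal-topped head at (285,292) and the drum at (302,360). In the top view the candidates are:
- metal grip over a wooden bobbin, in the stand: (374,210)
- red: (322,207) and (399,259)
- blue: (359,261)
- drum: (418,205)

I choose (374,210). Next is a close crop and measurements.

```bash
cat > h.py <<'E'
import numpy as np, cv2
from workcell import telemetry, grab_frame
def ray(f,u,v):
    H=f["color"].shape[0]; fl=H/2/np.tan(np.radians(f["vertical_fov"])/2)
    P=np.array(f["pose"]); d=P[:3,:3]@np.array([(u-f["cx"])/fl,(v-f["cy"])/fl,1.]); return P[:3,3],d
def onz(f,u,v,z):
    o,d=ray(f,u,v); return o+d*(z-o[2])/d[2]
def proj(f,p):
    H=f["color"].shape[0]; fl=H/2/np.tan(np.radians(f["vertical_fov"])/2)
    P=np.array(f["pose"]); c=P[:3,:3].T@(np.array(p)-P[:3,3]); return np.array([f["cx"]+fl*c[0]/c[2],f["cy"]+fl*c[1]/c[2]])
def tri(f1,p1,f2,p2):
    o1,d1=ray(f1,*p1);o2,d2=ray(f2,*p2)
    A=np.array([d1,-d2]).T; t=np.linalg.lstsq(A,o2-o1,rcond=None)[0]
    a,b=o1+d1*t[0],o2+d2*t[1]; return (a+b)/2,np.linalg.norm(a-b)
E
python3 - <<'E'
from h import *
import pickle
t=grab_frame("top"); s=grab_frame("side"); pickle.dump((t,s),open("f0.pkl","wb"))
def crop(f,u,v,w=35,k=8): 
    c=f["color"][v-w:v+w,u-w:u+w]; return cv2.resize(c,None,fx=k,fy=k,interpolation=cv2.INTER_CUBIC)
def save(n,*cs): cv2.imwrite(n,cv2.resize(np.hstack(cs),(800,400)))
save("pics/crop_burn.png",crop(t,374,210),crop(s,285,297))
save("pics/crop_hub.png",crop(t,205,206),crop(s,267,155))
E
```

```text
(no output)
```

View pics/crop_burn.png

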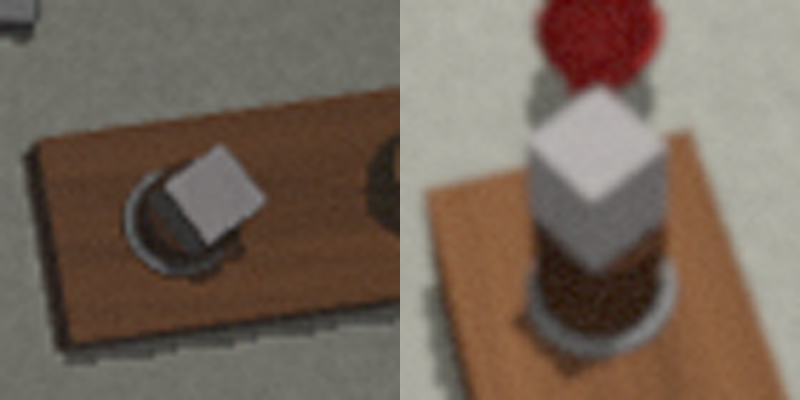

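View pics/crop_hub.png

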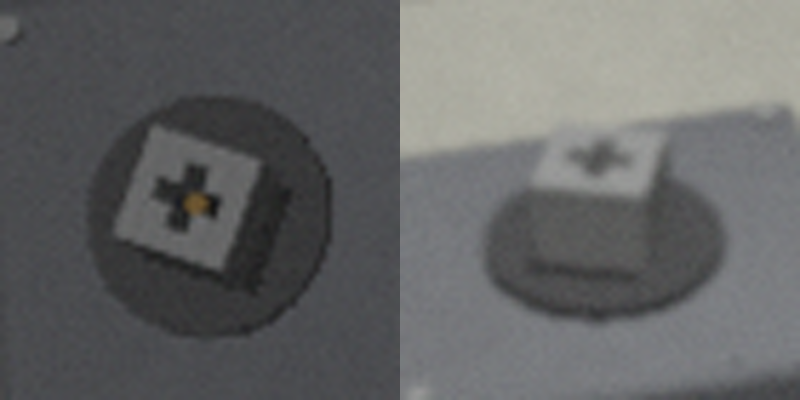

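The crop confirms a metal square grip over a dark grooved wooden bobbin, with its flange on the stand. The hub crop shows the cross slot with its brass pin. Now I'll measure both faces.

```bash
cat >> h.py <<'E'
def face(f,u,v,thr,z,w=22):
    u0,v0=int(u)-w,int(v)-w
    g=cv2.cvtColor(f["color"][v0:v0+2*w,u0:u0+2*w],cv2.COLOR_BGR2GRAY)
    k=6; g=cv2.resize(g,None,fx=k,fy=k,interpolation=cv2.INTER_CUBIC)
    m=(g>thr).astype(np.uint8)
    n,l,st,c=cv2.connectedComponentsWithStats(m)
    seed=l[w*k-k:w*k+k,w*k-k:w*k+k].ravel(); seed=seed[seed>0]
    i=np.bincount(seed).argmax() if len(seed) else 1+st[1:,4].argmax()
    cn=max(cv2.findContours((l==i).astype(np.uint8),cv2.RETR_EXTERNAL,cv2.CHAIN_APPROX_NONE)[0],key=cv2.contourArea)[:,0]
    pts=np.array([onz(f,(p[0]+.5)/k-.5+u0,(p[1]+.5)/k-.5+v0,z)[:2] for p in cn],np.float32)
    r=cv2.minAreaRect(pts); mo=cv2.moments(pts)
    return np.round([*r[0],mo['m10']/mo['m00'],mo['m01']/mo['m00'],*r[1],r[2]],1)
E
python3 - <<'E'
from h import *
import pickle
t,s=pickle.load(open("f0.pkl","rb"))
g=cv2.cvtColor(t["color"],cv2.COLOR_BGR2GRAY)
print(g[209,375],g[205,370],g[198,200:212])
for th in (95,110,120): print("burn top",th,face(t,376,209,th,117))
for th in (90,100,110): print("hub top",th,face(t,203,206,th,126))
g=cv2.cvtColor(s["color"],cv2.COLOR_BGR2GRAY)
print(g[287,285],g[300,280],g[150,258:276])
for th in (150,160,170): print("burn side",th,face(s,284,287,th,117))
for th in (150,160,170): print("hub side",th,face(s,267,149,th,126))
E
```

```text
117 93 [101  99  97  96  99 103 103  99 102 103 101 102]
burn top 95 [ 569.  -167.8  568.9 -167.9   27.9   27.4   36.2]
burn top 110 [ 568.8 -167.8  568.9 -167.8   26.5   26.1   37.1]
burn top 120 [ 569.8 -154.4  570.4 -155.1    7.6   13.    87.1]
hub top 90 [569.1 203.  569.1 203.   43.3  43.2  72.6]
hub top 100 [568.9 203.1 569.  202.8  41.7  42.1  73.4]Traceback (most recent call last):
  File "<stdin>", line 7, in <module>
  File "h.py", line 26, in face
    return np.round([*r[0],mo['m10']/mo['m00'],mo['m01']/mo['m00'],*r[1],r[2]],1)
                           ~~~~~~~~~^~~~~~~~~~
ZeroDivisionError: float division by zero
```

```bash
python3 - <<'E'
from h import *
import pickle
t,s=pickle.load(open("f0.pkl","rb"))
g=cv2.cvtColor(s["color"],cv2.COLOR_BGR2GRAY)
print(g[287,285],g[300,280],g[154,258:276],g[135,258:276:4])
for th in (130,140,150,155): print("burn side",th,face(s,284,287,th,117))
for th in (140,150): print("hub side",th,face(s,267,149,th,126))
for z in (110,117): print(tri(t,proj(t,[569,-167.8,z]),s,proj(s,[569,-167.8,z])))
# drum/other top
print("drum",onz(t,420,203,110), "hub circle", onz(t,207,207,90))
for n,p in dict(red1=(322,207),red2=(399,259),blue=(359,261)).items(): print(n,onz(t,*p,72))
E
```

```text
178 99 [ 93  89  93  93  93 100 102 101 101 104 105 108 108 114 118 118 108  93] [173 167 170 172 175]
burn side 130 [ 569.8 -158.   569.6 -157.    64.    71.    83.4]
burn side 140 [ 569.9 -157.1  569.5 -156.7   62.2   71.    83.4]
burn side 150 [ 570.  -156.8  569.4 -156.3   61.6   71.    83.4]
burn side 155 [ 570.  -156.7  569.3 -156.    61.3   71.    83.4]
hub side 140 [568.8 232.8 569.9 243.6 107.7 103.8  82.4]
hub side 150 [571.3 249.9 569.8 254.   75.6 102.6  83.7]
(array([ 569. , -167.8,  110. ]), np.float64(2.842170943040401e-14))
(array([ 569. , -167.8,  117. ]), np.float64(3.0212691549237007e-13))
drum [ 582.95119514 -262.75610557  110.        ] hub circle [571.08777884 200.85912468  90.        ]
red1 [577.80940946 -56.33311371  72.        ]
red2 [ 464.48527574 -224.79581131   72.        ]
blue [ 458.51979309 -137.5208057    72.        ]
```

```bash
python3 - <<'E'
from h import *
import pickle
t,s=pickle.load(open("f0.pkl","rb"))
for nm,c,(u0,v0),z in (("burn",[(530,148),(600,85),(666,150),(597,202)],(250,262),117),("hub",[(548,125),(668,132),(645,195),(530,188)],(232,120),126)):
    p=np.array([onz(s,u0+(x-400)/5.714-.4,v0+y/5.714-.4,z)[:2] for x,y in c],np.float32)
    r=cv2.minAreaRect(p); print(nm,p.mean(0),r)
    print(tri(t,proj(t,[569,-167.8,117] if nm=="burn" else [569.1,203,126]),s,proj(s,[*p.mean(0),z])))
E
```

```text
burn [ 570.2622  -171.02744] ((570.95849609375, -170.51498413085938), (28.32851791381836, 28.252304077148438), 39.67491149902344)
(array([ 570.03135947, -168.53038378,  113.55125914]), np.float64(0.8801631310323392))
hub [568.6665  199.81956] ((569.0686645507812, 199.71307373046875), (42.96783447265625, 47.23754119873047), 76.6201400756836)
(array([569.15542903, 203.53413902, 123.60029847]), np.float64(0.7097249044068866))
```

>>> {"fn": "drive_tool", "kwargs": {
  "moves": [
    {"claw": -1,"dx": -1,"dy": -0.84,"dz": -0.5},
    {"claw": -1,"dx": -1,"dy": -0.84,"dz": -0.5},
    {"claw": -1,"dx": -1,"dy": -0.84},
    {"claw": -1,"dx": -1,"dy": -0.84},
    {"claw": -1,"dx": -1,"dy": -0.84}
  ],
  "grip_force": 30
}}

```text
validation failed for argument at $.mo...
```

>>> {"fn": "drive_tool", "kwargs": {
  "moves": [
    {"claw": -1,"dx": -1,"dy": -0.84,"dz": -0.5,"yaw": 0},
    {"claw": -1,"dx": -1,"dy": -0.84,"dz": -0.5,"yaw": 0},
    {"claw": -1,"dx": -1,"dy": -0.84,"dz": 0,"yaw": 0},
    {"claw": -1,"dx": -1,"dy": -0.84,"dz": 0,"yaw": 0},
    {"claw": -1,"dx": -1,"dy": -0.84,"dz": 0,"yaw": 0}
  ],
  "grip_force": 30
}}

```text
time_s: 0.88
ee_pos: [297.5, 397.6, 199.7]
ee_rot: [-179.9, 0.2, 155.6]
force: [0.1, -0.3, -0.3]
gripper_width: 91.1
```

>>> {"fn": "drive_tool", "kwargs": {
  "moves": [
    {"claw": -1,"dx": -1,"dy": -0.84,"dz": 0,"yaw": 0},
    {"claw": -1,"dx": -1,"dy": -0.84,"dz": 0,"yaw": 0},
    {"claw": -1,"dx": -1,"dy": -0.84,"dz": 0,"yaw": 0},
    {"claw": -1,"dx": -1,"dy": -0.84,"dz": 0,"yaw": 0},
    {"claw": -1,"dx": -1,"dy": -0.84,"dz": 0,"yaw": 0}
  ]
}}

```text
time_s: 1.5
ee_pos: [355.9, 268.9, 203.6]
ee_rot: [180.0, 0.4, 155.4]
force: [1.1, 0.3, -0.5]
gripper_width: 91.0
```

```bash
python3 - <<'E'
from h import *
f=grab_frame("wrist"); cv2.imwrite("pics/w1.png",f["color"]); print(telemetry.state()["ee_pos"],proj(f,[569,202,126]),proj(f,[569,-168,117]))
E
```

```text
[356.72120363 266.24899482 203.68070202] [300.26985477 394.57294672] [ 43.14731382 481.90165588]
```

View pics/w1.png

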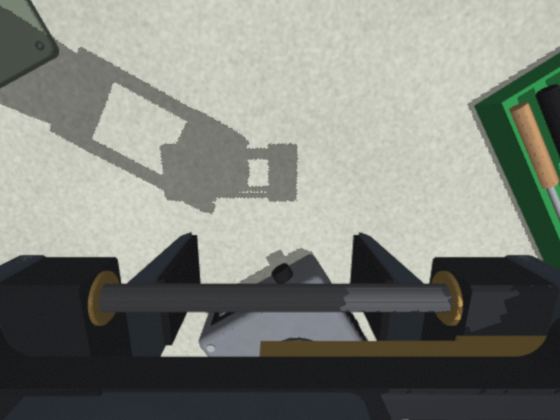

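>>> {"fn": "drive_tool", "kwargs": {
  "moves": [
    {"claw": -1,"dx": -1,"dy": -0.84,"dz": 0,"yaw": 0},
    {"claw": -1,"dx": -1,"dy": -0.84,"dz": 0,"yaw": 0},
    {"claw": -1,"dx": -1,"dy": -0.84,"dz": 0,"yaw": 0},
    {"claw": -1,"dx": -1,"dy": -0.84,"dz": 0,"yaw": 0},
    {"claw": -1,"dx": -1,"dy": -0.84,"dz": 0,"yaw": 0}
  ]
}}

```text
time_s: 2.17
ee_pos: [412.2, 141.1, 207.5]
ee_rot: [180.0, 0.7, 155.3]
force: [-0.2, 0.9, -0.1]
gripper_width: 91.4
```

>>> {"fn": "drive_tool", "kwargs": {
  "moves": [
    {"claw": -1,"dx": -1,"dy": -0.84,"dz": 0,"yaw": 0},
    {"claw": -1,"dx": -1,"dy": -0.84,"dz": 0,"yaw": 0},
    {"claw": -1,"dx": -1,"dy": -0.84,"dz": 0,"yaw": 0},
    {"claw": -1,"dx": -1,"dy": -0.84,"dz": 0,"yaw": 0},
    {"claw": -1,"dx": -1,"dy": -0.84,"dz": 0,"yaw": 0}
  ]
}}

```text
time_s: 2.8
ee_pos: [466.5, 15.7, 211.6]
ee_rot: [179.9, 0.8, 155.1]
force: [-0.1, 0.1, -0.4]
gripper_width: 91.0
```

>>> {"fn": "drive_tool", "kwargs": {
  "moves": [
    {"claw": -1,"dx": -1,"dy": -0.84,"dz": 0,"yaw": 0.66},
    {"claw": -1,"dx": -1,"dy": -0.8,"dz": 0,"yaw": 0.66},
    {"claw": -1,"dx": -1,"dy": -0.6,"dz": 0,"yaw": 0.66},
    {"claw": -1,"dx": -1,"dy": -0.5,"dz": 0,"yaw": 0.66},
    {"claw": -1,"dx": -1,"dy": -0.3,"dz": 0,"yaw": 0.66}
  ]
}}

```text
time_s: 3.42
ee_pos: [510.0, -100.0, 215.7]
ee_rot: [179.5, 0.8, 125.6]
force: [-0.3, 0.2, -1.1]
gripper_width: 91.4
```

```bash
cat >> h.py <<'E'
def need(p,yaw):
    s=telemetry.state(); y=np.radians(s["ee_rot"][2]); d=np.array(p)-s["ee_pos"]
    ax=np.array([np.cos(y),np.sin(y)]); ay=np.array([np.sin(y),-np.cos(y)])
    dy=(yaw-s["ee_rot"][2]+180)%360-180
    print("pos",s["ee_pos"].round(1),"rot",s["ee_rot"].round(2),"F",s["force"].round(1),"w",round(s["gripper_width"],1),"q6",s["qpos"][5].round(1))
    print("units dx %.2f dy %.2f dz %.2f yaw %.2f"%(d[:2]@ax/20,d[:2]@ay/20,-d[2]/20,-np.radians(dy)/.15))
E
python3 - <<'E'
from h import *
f=grab_frame("wrist"); cv2.imwrite("pics/w2.png",f["color"]); need([569.5,-168.8,200],127); print(proj(f,[569,-168,117]))
E
```

```text
pos [ 511.3 -102.3  215.7] rot [179.49   0.96 125.39] F [ 1.6 -2.4 -0. ] w 91.1 q6 -47.7
units dx -4.40 dy 0.45 dz 0.78 yaw -0.19
[282.86204881 281.54593745]
```

View pics/w2.png

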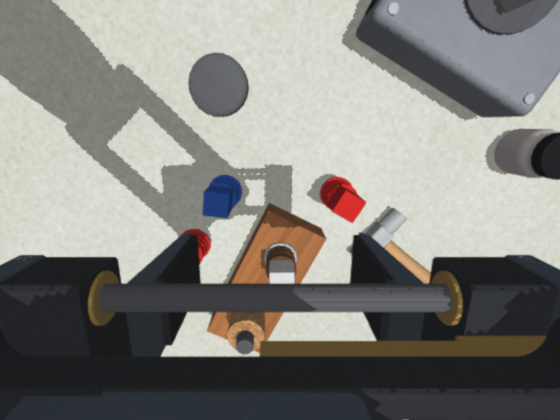

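The burnisher's grip is in the wrist view at (282,272), between the blue (220,197) and red (343,200) decoys. I'll move closer and measure again.

>>> {"fn": "drive_tool", "kwargs": {
  "moves": [
    {"claw": -1,"dx": -0.8,"dy": 0.1,"dz": 0,"yaw": 0},
    {"claw": -1,"dx": -0.8,"dy": 0.1,"dz": 0,"yaw": 0},
    {"claw": -1,"dx": -0.6,"dy": 0.1,"dz": 0,"yaw": -0.1},
    {"claw": -1,"dx": 0,"dy": 0,"dz": 0,"yaw": 0}
  ]
}}

```text
time_s: 3.98
ee_pos: [542.9, -136.7, 217.1]
ee_rot: [179.5, 1.0, 126.4]
force: [0.6, 0.9, 0.7]
gripper_width: 90.9
```

```bash
python3 - <<'E'
from h import *
f=grab_frame("wrist"); cv2.imwrite("pics/w3.png",f["color"]); need([569.5,-168.8,200],127); p=proj(f,[569,-168,117]);print(p)
for th in (100,115,130,150): print(th,face(f,*p,th,117,40))
E
```

```text
pos [ 542.5 -136.3  217.1] rot [179.49   0.95 126.45] F [0.6 0.6 0. ] w 91.3 q6 -51.6
units dx -2.11 dy 0.12 dz 0.85 yaw -0.06
[277.47827343 239.47488439]
100 [ 568.9 -169.   577.8 -174.1   88.1   91.1   36.3]
115 [ 569.  -169.   578.9 -174.1   88.1   91.1   36.3]
130 [ 570.  -171.7  570.1 -171.9   29.1   28.7   37. ]
150 [ 572.6 -175.   572.3 -176.3   28.    17.5   36.2]
```

View pics/w3.png

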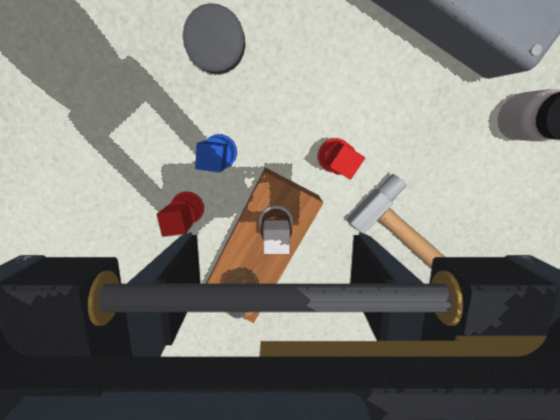

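>>> {"fn": "drive_tool", "kwargs": {
  "moves": [
    {"claw": -0.6,"dx": -0.75,"dy": 0.05,"dz": 0.3,"yaw": -0.06},
    {"claw": -0.6,"dx": -0.75,"dy": 0.05,"dz": 0.5,"yaw": 0},
    {"claw": -0.6,"dx": -0.6,"dy": 0.05,"dz": 0.5,"yaw": 0},
    {"claw": -0.6,"dx": 0,"dy": 0,"dz": 0.3,"yaw": 0},
    {"claw": -0.6,"dx": 0,"dy": 0,"dz": 0,"yaw": 0}
  ]
}}

```text
time_s: 4.65
ee_pos: [571.8, -170.0, 182.3]
ee_rot: [179.6, 0.8, 127.1]
force: [-0.1, -0.3, -0.3]
gripper_width: 72.8
```

```bash
python3 - <<'E'
from h import *
f=grab_frame("wrist"); cv2.imwrite("pics/w4.png",f["color"]); need([570,-169.8,85],127); p=proj(f,[570,-170,117]);print(p)
for th in (120,130,140): print(th,face(f,*p,th,117,40))
t=grab_frame("top"); cv2.imwrite("pics/t4.png",t["color"])
E
```

```text
pos [ 572.  -170.   182.7] rot [179.56   0.85 127.06] F [ 0.7 -0.1 -0.8] w 73.0 q6 -54.6
units dx 0.07 dy -0.08 dz 4.88 yaw 0.01
[274.04258265 211.00831415]
120 [ 566.7 -172.7  568.7 -171.1   33.9   28.5   36.9]
130 [ 569.  -171.2  569.2 -170.8   27.9   27.9   36.9]
140 [ 569.2 -171.2  569.3 -170.8   26.4   27.3   37.6]
```

View pics/w4.png

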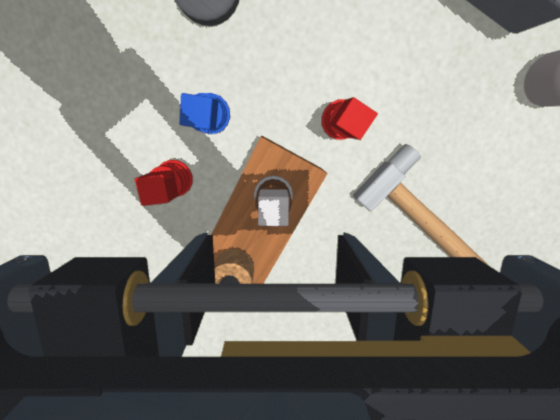

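>>> {"fn": "drive_tool", "kwargs": {
  "moves": [
    {"claw": -0.6,"dx": 0.08,"dy": -0.1,"dz": 0.8,"yaw": 0},
    {"claw": -0.6,"dx": 0,"dy": 0,"dz": 1,"yaw": 0},
    {"claw": -0.6,"dx": 0,"dy": 0,"dz": 1,"yaw": 0},
    {"claw": -0.6,"dx": 0,"dy": 0,"dz": 1,"yaw": 0},
    {"claw": -0.6,"dx": 0,"dy": 0,"dz": 0.7,"yaw": 0}
  ]
}}

```text
time_s: 5.38
ee_pos: [573.3, -170.0, 95.7]
ee_rot: [179.2, 1.3, 127.2]
force: [-0.1, 0.6, 0.3]
gripper_width: 73.1
```

```bash
python3 - <<'E'
from h import *
need([569.4,-170,85],127)
E
```

```text
pos [ 573.3 -170.    95.7] rot [179.2    1.33 127.16] F [-0.1  0.6  0.3] w 73.1 q6 -54.6
units dx 0.12 dy -0.16 dz 0.53 yaw 0.02
```

>>> {"fn": "drive_tool", "kwargs": {
  "moves": [
    {"claw": -0.6,"dx": 0.15,"dy": -0.2,"dz": 0.4,"yaw": 0},
    {"claw": -0.6,"dx": 0.05,"dy": -0.05,"dz": 0.15,"yaw": 0},
    {"claw": 0.3,"dx": 0,"dy": 0,"dz": 0,"yaw": 0}
  ],
  "grip_force": 30
}}

```text
time_s: 5.75
ee_pos: [566.9, -169.7, 84.4]
ee_rot: [179.2, 1.4, 127.2]
force: [0.0, -1.0, -0.5]
gripper_width: 65.7
```

```bash
python3 - <<'E'
from h import *
need([569.4,-170,85],127)
f=grab_frame("wrist"); cv2.imwrite("pics/w5.png",f["color"][100:400,100:500]);
f=grab_frame("side"); cv2.imwrite("pics/s5.png",cv2.resize(f["color"][200:400,180:400],None,fx=3,fy=3));
E
```

```text
pos [ 566.9 -169.7   84.4] rot [179.18   1.36 127.18] F [ 0.  -1.  -0.5] w 65.7 q6 -54.8
units dx -0.09 dy 0.09 dz -0.03 yaw 0.02
```

View pics/s5.png

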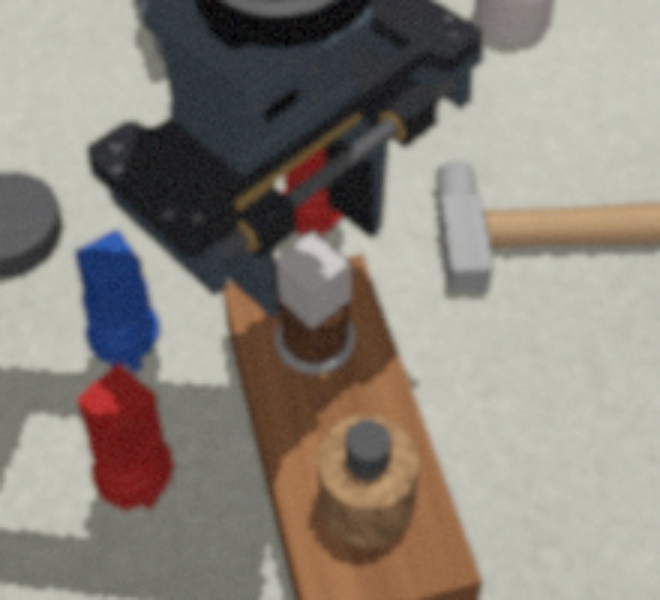

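View pics/w5.png

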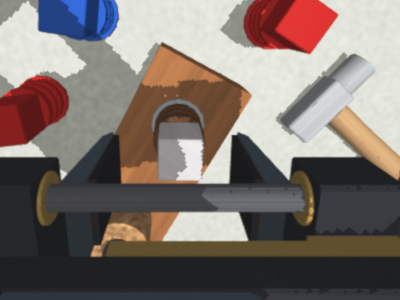

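```bash
python3 - <<'E'
from h import *
for n in ("wrist","side"):
    f=grab_frame(n); s=telemetry.state(); p=s["ee_pos"]
    from scipy.spatial.transform import Rotation as R
    M=R.from_euler('xyz',s["ee_rot"],degrees=True).as_matrix()
    print(n,"tcp",proj(f,p),"fingers",[proj(f,p+M@np.array([x,y,0])).round() for y in(-33,33) for x in(-16,16)],"grip",proj(f,[569.4,-170,117]))
E
```

```text
wrist tcp [276.50109233 237.33537253] fingers [array([231., 258.]), array([230., 216.]), array([322., 258.]), array([323., 216.])] grip [280.0840902  258.59611261]
side tcp [282.64109666 299.09245272] fingers [array([274., 318.]), array([260., 305.]), array([304., 293.]), array([291., 282.])] grip [283.66790582 286.59341839]
```

```bash
python3 - <<'E'
from h import *
s=telemetry.state(); print(s["ee_pos"],s["gripper_width"],s["time_s"])
w=grab_frame("wrist"); sd=grab_frame("side"); t=grab_frame("top")
cv2.imwrite("pics/w6.png",cv2.resize(w["color"][180:330,180:380],None,fx=4,fy=4,interpolation=cv2.INTER_CUBIC))
cv2.imwrite("pics/s6.png",cv2.resize(sd["color"][230:330,220:340],None,fx=6,fy=6,interpolation=cv2.INTER_CUBIC))
cv2.imwrite("pics/t6.png",cv2.resize(t["color"][150:270,300:460],None,fx=5,fy=5,interpolation=cv2.INTER_CUBIC))
E
```

```text
[ 567.17995339 -169.82276834   84.58746123] 50.01768391503592 5.95
```

View pics/s6.png

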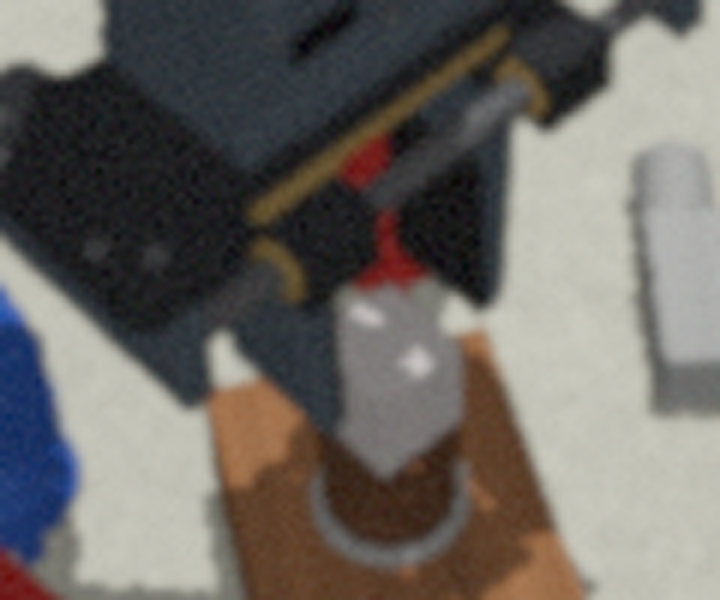

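View pics/w6.png

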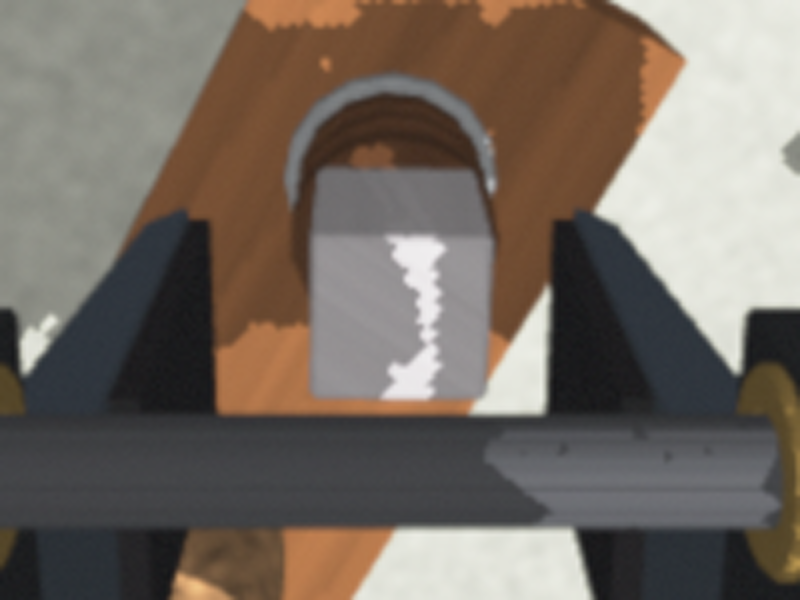

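View pics/t6.png

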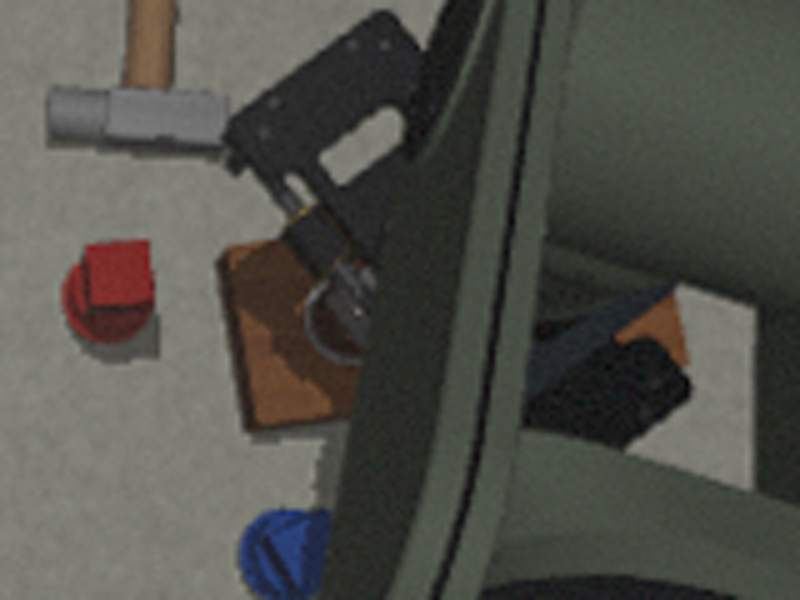

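```bash
python3 - <<'E'
from h import *
from scipy.spatial.transform import Rotation as R
s=telemetry.state(); p=s["ee_pos"]; print(s["gripper_width"],s["time_s"])
M=R.from_euler('xyz',s["ee_rot"],degrees=True).as_matrix()
w=grab_frame("wrist"); sd=grab_frame("side")
for z in (0,-20,-40):
  for sg in (-1,1):
    for x in (-16,16):
      q=p+M@np.array([x,sg*25,z]); print(z,sg,x,"wrist crop",((proj(w,q)-[180,180])*4).round(),"side crop",((proj(sd,q)-[220,230])*6).round())
E
```

```text
37.50650629636035 6.1
0 -1 -16 wrist crop [249. 312.] side crop [346. 508.]
0 -1 16 wrist crop [244. 143.] side crop [265. 434.]
0 1 -16 wrist crop [523. 312.] side crop [484. 396.]
0 1 16 wrist crop [528. 143.] side crop [402. 327.]
-20 -1 -16 wrist crop [237. 360.] side crop [342. 463.]
-20 -1 16 wrist crop [230. 178.] side crop [259. 389.]
-20 1 -16 wrist crop [536. 360.] side crop [483. 349.]
-20 1 16 wrist crop [542. 177.] side crop [399. 281.]
-40 -1 -16 wrist crop [222. 419.] side crop [337. 415.]
-40 -1 16 wrist crop [214. 219.] side crop [253. 341.]
-40 1 -16 wrist crop [552. 419.] side crop [482. 301.]
-40 1 16 wrist crop [560. 219.] side crop [396. 233.]
```

Both views put the visible fingertips about 38 mm above the reported TCP, so the jaws may be above the grip. I'll reopen and check before closing. Going 36 mm lower with the jaws wide is clear of the stand either way.

>>> {"fn": "drive_tool", "kwargs": {
  "moves": [
    {"claw": -0.6,"dx": 0,"dy": 0,"dz": 0,"yaw": 0},
    {"claw": -0.6,"dx": 0,"dy": 0,"dz": 0,"yaw": 0},
    {"claw": -0.6,"dx": -0.05,"dy": 0.05,"dz": 0.3,"yaw": 0},
    {"claw": -0.6,"dx": 0,"dy": 0,"dz": 0.3,"yaw": 0}
  ]
}}

```text
time_s: 6.7
ee_pos: [569.1, -170.1, 71.9]
ee_rot: [179.2, 1.4, 127.2]
force: [-0.7, 1.3, 0.3]
gripper_width: 69.9
```

```bash
python3 - <<'E'
from h import *
need([569.4,-170,50],127)
w=grab_frame("wrist"); sd=grab_frame("side")
cv2.imwrite("pics/w7.png",cv2.resize(w["color"][180:330,180:380],None,fx=4,fy=4,interpolation=cv2.INTER_CUBIC))
cv2.imwrite("pics/s7.png",cv2.resize(sd["color"][230:330,220:340],None,fx=6,fy=6,interpolation=cv2.INTER_CUBIC))
E
```

```text
pos [ 569.1 -170.1   71.9] rot [179.16   1.38 127.18] F [-0.7  1.3  0.3] w 69.9 q6 -54.8
units dx -0.01 dy 0.02 dz 1.09 yaw 0.02
```

View pics/s7.png

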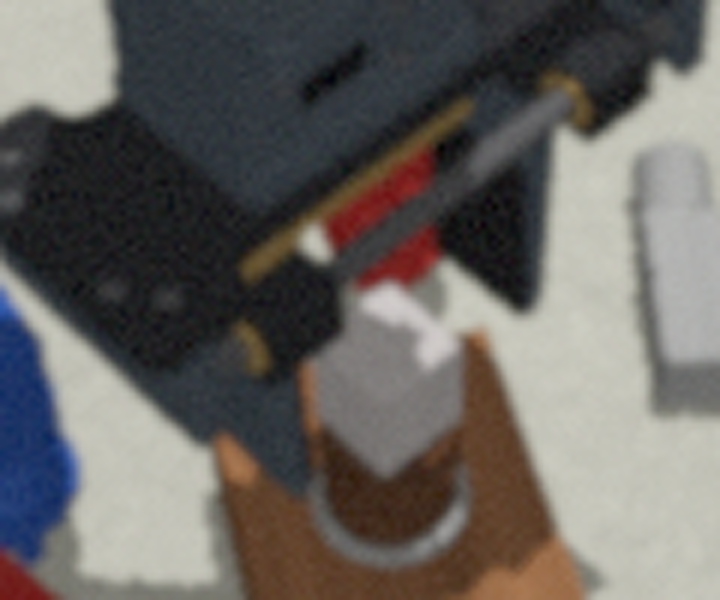

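View pics/w7.png

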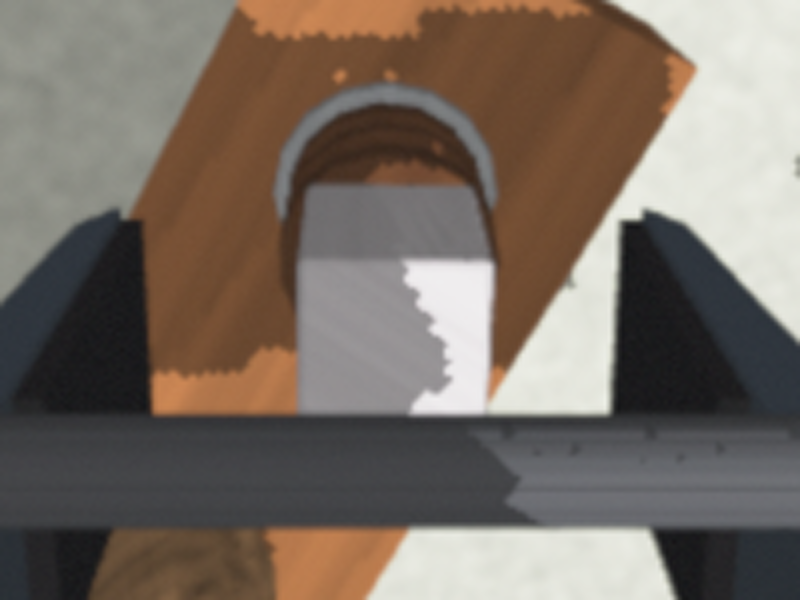

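```bash
python3 - <<'E'
from h import *
from scipy.spatial.transform import Rotation as R
s=telemetry.state(); p=s["ee_pos"]
M=R.from_euler('xyz',s["ee_rot"],degrees=True).as_matrix()
w=grab_frame("wrist");sd=grab_frame("side")
P=np.array(w["pose"]); print("cam in tool", (M.T@(P[:3,3]-p)).round(1), (M.T@P[:3,:3]).round(3).tolist())
def c(x,y): return (x/4+180-.4,y/4+180-.4)
a=onz(w,*c(298,262),117);b=onz(w,*c(490,262),117);print(a,b,np.linalg.norm(a-b), "edge in tool",M.T@(a-p),M.T@(b-p))
# finger tip +x edge inner corners L,R : depth from known width
l=ray(w,*c(145,220))[1];r=ray(w,*c(620,220))[1]
print("tip z by width:", P[2,3]+ (l*69.9/np.linalg.norm(l-r))[2], (M.T@(P[:3,3]+l*69.9/np.linalg.norm(l-r)-p)),(M.T@(P[:3,3]+r*69.9/np.linalg.norm(l-r)-p)))
k=28/np.linalg.norm(ray(w,*c(298,262))[1]-ray(w,*c(490,262))[1]); print("grip top edge z by width",(P[:3,3]+ray(w,*c(298,262))[1]*k))
# side: right finger lowest tip (530,310) as point -x,+y
o,d=ray(sd,530/6+220-.4,310/6+230-.4)
for z in(-40,-30,0): q=M@np.array([-16,35,z])+p; print(z,((proj(sd,q)-[220,230])*6).round())
E
```

```text
cam in tool [  75.5   -0.8 -208.2] [[-0.001, -0.963, -0.27], [1.0, -0.001, -0.002], [0.001, -0.27, 0.963]]
[ 549.76017828 -167.5292655   117.        ] [ 571.38213164 -151.3347274   117.        ] 27.01429124616381 edge in tool [ 12.10883089 -12.70541616 -46.17677649] [ 11.94635914  14.30585678 -45.80708931]
tip z by width: 107.33579656556645 [ 15.09333751 -35.77943143 -36.88921979] [ 15.01265253  34.12046602 -36.80075094]
grip top edge z by width [ 550.99777251 -169.77029715  110.92700233]
-40 [514. 311.]
-30 [514. 335.]
0 [515. 403.]
```

>>> {"fn": "drive_tool", "kwargs": {
  "moves": [
    {"claw": -0.6,"dx": -0.1,"dy": 0.04,"dz": 0.35,"yaw": 0},
    {"claw": -0.6,"dx": -0.05,"dy": 0,"dz": 0.35,"yaw": 0},
    {"claw": -0.6,"dx": 0,"dy": 0,"dz": 0.35,"yaw": 0},
    {"claw": -0.6,"dx": 0,"dy": 0,"dz": 0.15,"yaw": 0}
  ]
}}

```text
time_s: 7.4
ee_pos: [572.3, -172.5, 46.7]
ee_rot: [179.2, 1.4, 127.2]
force: [-0.6, 1.1, -1.1]
gripper_width: 72.8
```

```bash
python3 - <<'E'
from h import *
need([569.9,-171,47],127)
w=grab_frame("wrist"); sd=grab_frame("side")
cv2.imwrite("pics/w8.png",cv2.resize(w["color"][180:330,180:380],None,fx=4,fy=4,interpolation=cv2.INTER_CUBIC))
cv2.imwrite("pics/s8.png",cv2.resize(sd["color"][230:330,220:340],None,fx=6,fy=6,interpolation=cv2.INTER_CUBIC))
E
```

```text
pos [ 572.3 -172.5   46.7] rot [179.16   1.38 127.18] F [-0.6  1.1 -1.1] w 72.8 q6 -54.9
units dx 0.13 dy -0.05 dz -0.02 yaw 0.02
```

View pics/s8.png

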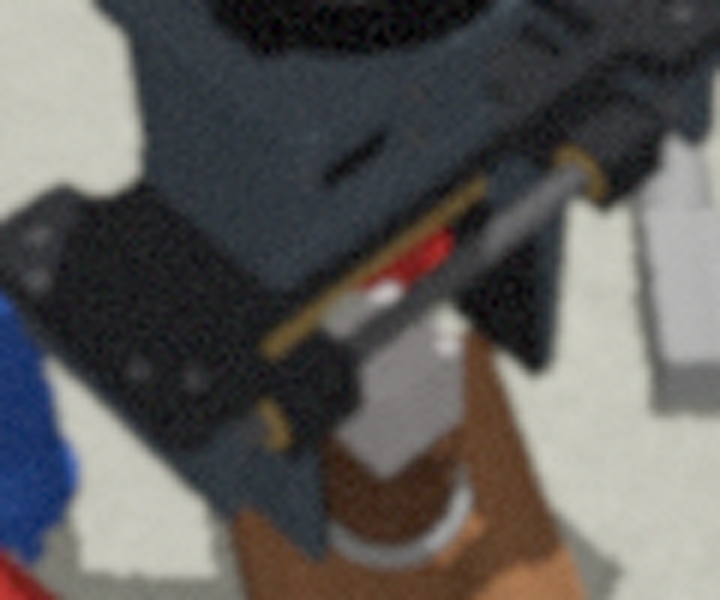

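View pics/w8.png

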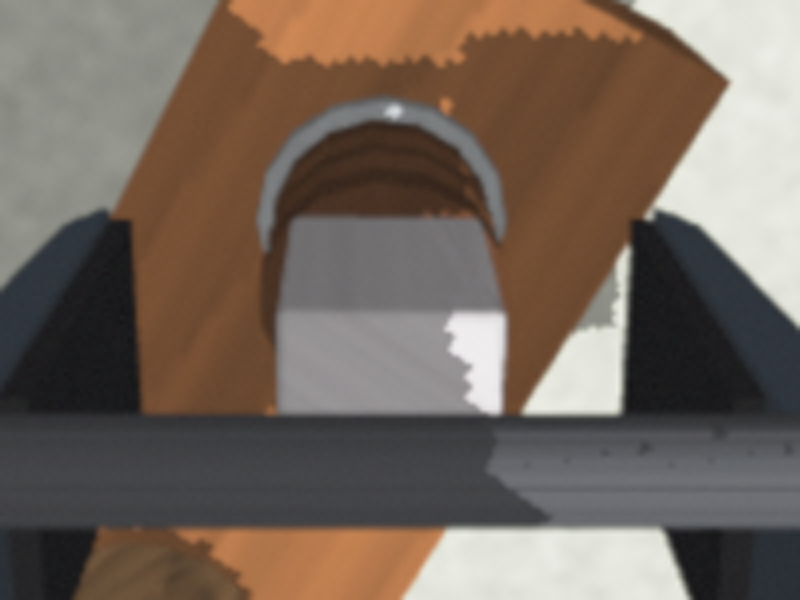

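```bash
python3 - <<'E'
from h import *
from scipy.spatial.transform import Rotation as R
s=telemetry.state(); p=s["ee_pos"]; M=R.from_euler('xyz',s["ee_rot"],degrees=True).as_matrix()
w=grab_frame("wrist");print(s["gripper_width"])
def c(x,y): return (x/4+180-.4,y/4+180-.4)
for pts,z in (([(278,310),(505,310)],117),([(290,218),(478,218)],83)):
    for q in pts: print(z,(M.T@(onz(w,*c(*q),z)-p)).round(1))
E
```

```text
73.2089336305604
117 [ 15.6 -13.4 -70.7]
117 [ 15.4  14.  -70.3]
83 [ 15.4 -14.5 -36.7]
83 [ 15.2  13.2 -36.3]
```

>>> {"fn": "drive_tool", "kwargs": {
  "moves": [
    {"claw": -0.6,"dx": 0.1,"dy": 0,"dz": -0.12,"yaw": 0},
    {"claw": 1,"dx": 0,"dy": 0,"dz": 0,"yaw": 0},
    {"claw": 1,"dx": 0,"dy": 0,"dz": 0,"yaw": 0},
    {"claw": 1,"dx": 0,"dy": 0,"dz": 0,"yaw": 0},
    {"claw": 1,"dx": 0,"dy": 0,"dz": 0,"yaw": 0}
  ],
  "grip_force": 30
}}

```text
time_s: 8.18
ee_pos: [571.8, -170.9, 50.7]
ee_rot: [179.1, 1.5, 127.2]
force: [-0.6, -0.3, -0.3]
gripper_width: 35.9
```

>>> {"fn": "drive_tool", "kwargs": {
  "moves": [
    {"claw": 1,"dx": 0,"dy": 0,"dz": 0,"yaw": 0},
    {"claw": 1,"dx": 0,"dy": 0,"dz": 0,"yaw": 0}
  ],
  "grip_force": 30
}}

```text
time_s: 8.43
ee_pos: [571.6, -170.9, 50.8]
ee_rot: [179.1, 1.5, 127.2]
force: [-0.2, 0.2, -0.3]
gripper_width: 28.2
```

```bash
python3 - <<'E'
from h import *
need([569.9,-171,47],127)
w=grab_frame("wrist"); sd=grab_frame("side")
a=cv2.resize(w["color"][180:330,180:380],(400,300),interpolation=cv2.INTER_CUBIC)
b=cv2.resize(sd["color"][230:330,220:353],(400,300),interpolation=cv2.INTER_CUBIC)
cv2.imwrite("pics/g9.png",np.hstack([a,b]))
E
```

```text
pos [ 571.6 -170.9   50.8] rot [179.09   1.49 127.18] F [-0.2  0.2 -0.3] w 28.2 q6 -54.8
units dx 0.05 dy -0.07 dz 0.19 yaw 0.02
```

View pics/g9.png

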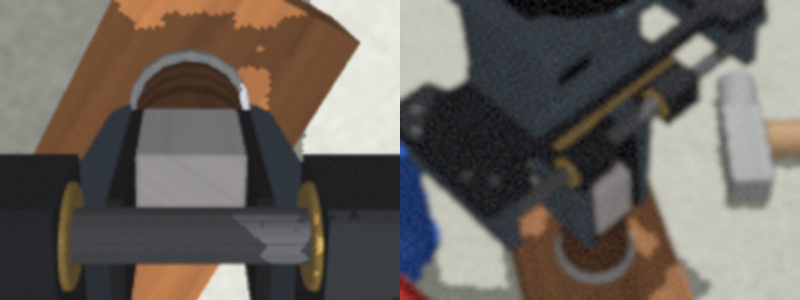

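The jaws stopped at 28.2 mm, on the flats of the grip. Lifting.

>>> {"fn": "drive_tool", "kwargs": {
  "moves": [
    {"claw": 1,"dx": 0,"dy": 0,"dz": -0.5,"yaw": 0},
    {"claw": 1,"dx": 0,"dy": 0,"dz": -1,"yaw": 0},
    {"claw": 1,"dx": 0,"dy": 0,"dz": -1,"yaw": 0},
    {"claw": 1,"dx": 0,"dy": 0,"dz": -1,"yaw": 0},
    {"claw": 1,"dx": 0,"dy": 0,"dz": -1,"yaw": 0}
  ],
  "grip_force": 45
}}

```text
time_s: 9.15
ee_pos: [566.8, -169.2, 141.7]
ee_rot: [179.3, 1.2, 127.2]
force: [-0.1, -0.0, -2.6]
gripper_width: 28.1
```

>>> {"fn": "drive_tool", "kwargs": {
  "moves": [
    {"claw": 1,"dx": 0,"dy": 0,"dz": -1,"yaw": 0},
    {"claw": 1,"dx": 0,"dy": 0,"dz": -1,"yaw": 0},
    {"claw": 1,"dx": 0,"dy": 0,"dz": -1,"yaw": 0},
    {"claw": 1,"dx": 0,"dy": 0,"dz": 0,"yaw": 0}
  ]
}}

```text
time_s: 9.65
ee_pos: [565.4, -168.7, 206.2]
ee_rot: [179.2, 1.3, 127.2]
force: [0.6, 0.6, -3.0]
gripper_width: 27.8
```

```bash
python3 - <<'E'
from h import *
need([569.4,201.5,185],163)
w=grab_frame("wrist"); sd=grab_frame("side")
cv2.imwrite("pics/w10.png",w["color"]);cv2.imwrite("pics/s10.png",sd["color"])
E
```

```text
pos [ 565.4 -168.7  206.2] rot [179.23   1.29 127.18] F [ 0.6  0.6 -3. ] w 27.8 q6 -54.8
units dx 14.63 dy 11.35 dz 1.06 yaw -4.17
```

View pics/w10.png

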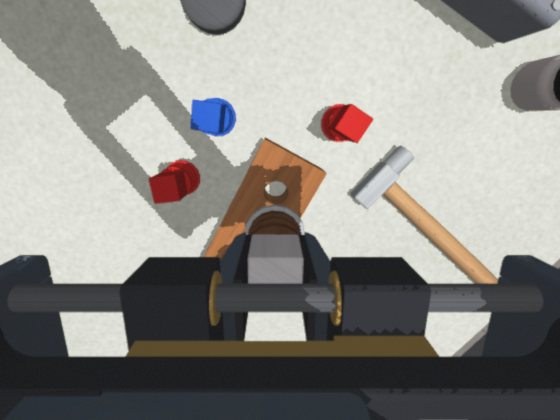

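View pics/s10.png

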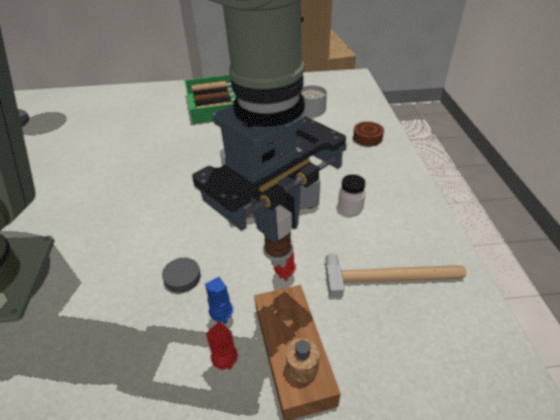

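>>> {"fn": "drive_tool", "kwargs": {
  "moves": [
    {"claw": 1,"dx": 0.8,"dy": 0.7,"dz": 0,"yaw": -0.5},
    {"claw": 1,"dx": 0.7,"dy": 0.8,"dz": 0,"yaw": -0.85},
    {"claw": 1,"dx": 0.5,"dy": 0.9,"dz": 0,"yaw": -0.85},
    {"claw": 1,"dx": 0.3,"dy": 1,"dz": 0,"yaw": -0.85},
    {"claw": 1,"dx": 0.15,"dy": 1,"dz": 0,"yaw": -0.85}
  ]
}}

```text
time_s: 10.38
ee_pos: [580.6, -64.4, 195.9]
ee_rot: [-179.8, 0.5, 161.6]
force: [0.0, -0.7, -2.7]
gripper_width: 27.5
```

>>> {"fn": "drive_tool", "kwargs": {
  "moves": [
    {"claw": 1,"dx": 0.12,"dy": 1,"dz": 0,"yaw": -0.2},
    {"claw": 1,"dx": 0.12,"dy": 1,"dz": 0,"yaw": 0},
    {"claw": 1,"dx": 0.12,"dy": 1,"dz": 0,"yaw": 0},
    {"claw": 1,"dx": 0.12,"dy": 1,"dz": 0,"yaw": 0},
    {"claw": 1,"dx": 0.12,"dy": 1,"dz": 0,"yaw": 0}
  ]
}}

```text
time_s: 11.0
ee_pos: [598.0, 40.7, 192.6]
ee_rot: [-179.7, 0.2, 163.1]
force: [0.5, 0.1, -2.4]
gripper_width: 27.7
```

```bash
python3 - <<'E'
from h import *
need([645,179,205],163)
E
```

```text
pos [598.   40.7 192.6] rot [-179.71    0.19  163.14] F [ 0.5  0.1 -2.4] w 27.7 q6 -70.1
units dx -0.24 dy 7.30 dz -0.62 yaw 0.02
```

>>> {"fn": "drive_tool", "kwargs": {
  "moves": [
    {"claw": 1,"dx": 0,"dy": 1,"dz": -0.1,"yaw": 0},
    {"claw": 1,"dx": 0,"dy": 1,"dz": -0.1,"yaw": 0},
    {"claw": 1,"dx": -0.1,"dy": 1,"dz": -0.1,"yaw": 0},
    {"claw": 1,"dx": -0.1,"dy": 1,"dz": -0.1,"yaw": 0},
    {"claw": 1,"dx": -0.1,"dy": 1,"dz": -0.1,"yaw": 0}
  ]
}}

```text
time_s: 11.62
ee_pos: [635.3, 141.7, 203.0]
ee_rot: [-179.7, 0.3, 163.2]
force: [1.1, 0.3, -2.2]
gripper_width: 27.7
```

>>> {"fn": "drive_tool", "kwargs": {
  "moves": [
    {"claw": 1,"dx": 0,"dy": 1,"dz": 0,"yaw": 0},
    {"claw": 1,"dx": 0,"dy": 1,"dz": 0,"yaw": 0},
    {"claw": 1,"dx": 0,"dy": 0.4,"dz": 0,"yaw": 0},
    {"claw": 1,"dx": 0,"dy": 0,"dz": 0,"yaw": 0}
  ]
}}

```text
time_s: 12.12
ee_pos: [650.6, 192.3, 202.0]
ee_rot: [-179.7, 0.2, 163.2]
force: [-1.4, 0.6, -1.9]
gripper_width: 27.8
```

```bash
python3 - <<'E'
from h import *
need([645,179,205],163)
w=grab_frame("wrist"); sd=grab_frame("side"); t=grab_frame("top")
print(proj(w,[569,202,126]))
cv2.imwrite("pics/w11.png",w["color"]);cv2.imwrite("pics/s11.png",sd["color"]);cv2.imwrite("pics/t11.png",t["color"])
E
```

```text
pos [650.6 192.3 202. ] rot [-179.68    0.22  163.24] F [-1.4  0.6 -1.9] w 27.8 q6 -57.5
units dx 0.08 dy -0.72 dz -0.15 yaw 0.03
[260.66985659 122.21147762]
```

View pics/w11.png

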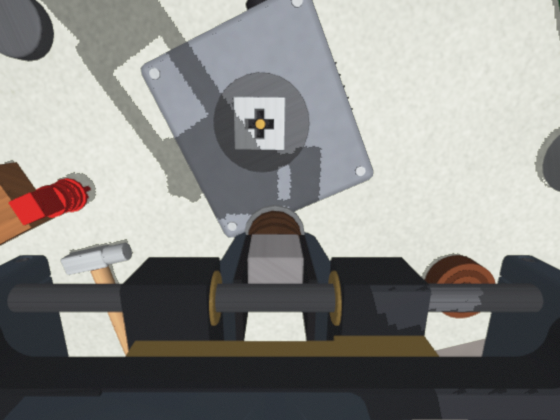

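View pics/s11.png

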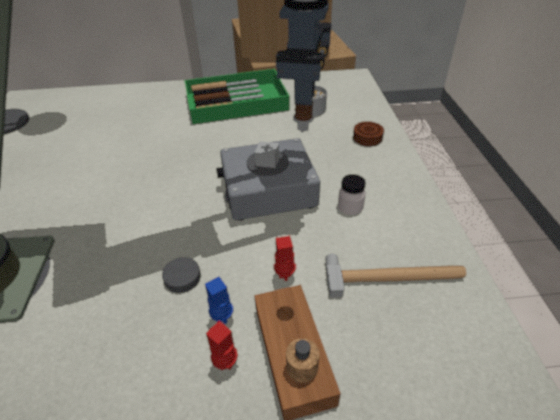

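View pics/t11.png

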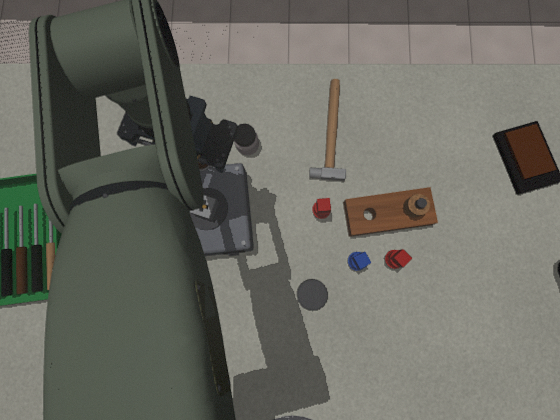

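```bash
python3 - <<'E'
from h import *
from scipy.spatial.transform import Rotation as R
s=telemetry.state(); p=s["ee_pos"]; M=R.from_euler('xyz',s["ee_rot"],degrees=True).as_matrix()
w=grab_frame("wrist")
for th in (130,150,170): 
    r=face(w,260,118,th,126,40); print(th,r, (M.T@(np.array([r[0],r[1],126])-p)).round(1))
hsv=cv2.cvtColor(w["color"],cv2.COLOR_BGR2HSV)[105:145,240:282]
m=(hsv[...,1]>130)&(hsv[...,2]>120); ys,xs=np.nonzero(m); u,v=xs.mean()+240,ys.mean()+105; q=onz(w,u,v,112); print("pin",u,v,q,(M.T@(q-p)).round(1),m.sum())
cv2.imwrite("pics/w12.png",cv2.resize(w["color"][195:295,215:335],None,fx=6,fy=6,interpolation=cv2.INTER_CUBIC))
E
```

```text
130 [569.6 200.5 567.7 205.1  45.4  45.8  72.6] [ 80.4 -14.1  76.1]
150 [569.6 200.4 567.6 205.3  44.9  45.   72.3] [ 80.4 -14.2  76.1]
170 [569.6 200.3 567.6 205.5  44.4  44.3  72.5] [ 80.4 -14.3  76.1]
pin 260.94666666666666 123.41333333333333 [569.56920825 200.3019843  112.        ] [ 80.4 -14.2  90.1] 75
```

View pics/w12.png

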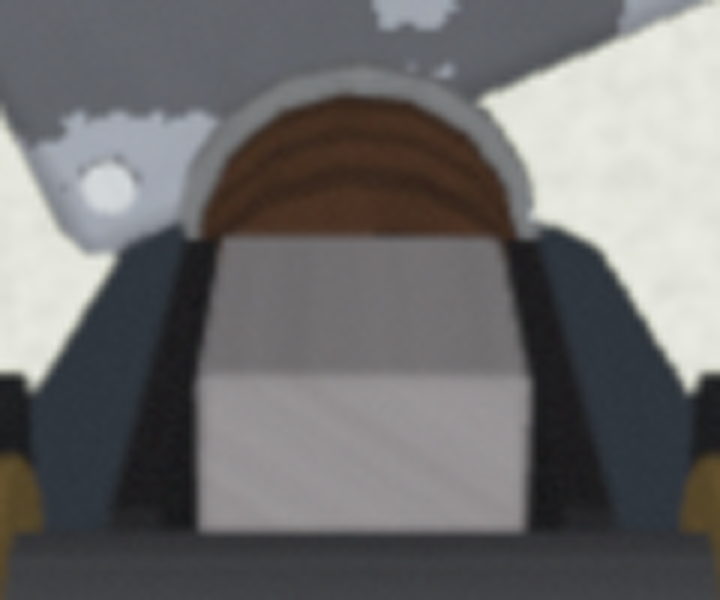

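```bash
python3 - <<'E'
from h import *
from scipy.spatial.transform import Rotation as R
s=telemetry.state(); p=s["ee_pos"]; M=R.from_euler('xyz',s["ee_rot"],degrees=True).as_matrix()
w=grab_frame("wrist")
def tl(x,y,zt):
    o,d=ray(w,x/6+215-.4,y/6+195-.4); o=M.T@(o-p); d=M.T@d; return o+d*(zt-o[2])/d[2]
print("gripbottom",tl(220,235,-32.2),tl(502,235,-32.2)); print("griptop",tl(198,373,-66.2),tl(530,373,-66.2))
for z in (5.8,2): print("flange",tl(358,65,z),tl(183,200,z),tl(535,200,z))
E
```

```text
gripbottom [ 14.69798415 -15.50646309 -32.2       ] [ 14.67245929  12.88335715 -32.2       ]
griptop [ 14.45532141 -14.79762377 -66.2       ] [ 14.43284117  12.75308208 -66.2       ]
flange [22.86178348 -1.70329962  5.8       ] [  5.95021463 -23.04219591   5.8       ] [ 5.91080178 19.81604181  5.8       ]
flange [23.80704286 -1.69114984  2.        ] [  7.19579749 -22.65110011   2.        ] [ 7.15708456 19.44604115  2.        ]
```

>>> {"fn": "drive_tool", "kwargs": {
  "moves": [
    {"claw": 1,"dx": 0.9,"dy": -0.15,"dz": 0,"yaw": 0},
    {"claw": 1,"dx": 1,"dy": -0.15,"dz": 0,"yaw": 0},
    {"claw": 1,"dx": 1,"dy": -0.15,"dz": 0,"yaw": 0},
    {"claw": 1,"dx": 0.9,"dy": -0.15,"dz": 0,"yaw": 0.05},
    {"claw": 1,"dx": 0.2,"dy": 0,"dz": 0.2,"yaw": 0}
  ]
}}

```text
time_s: 13.0
ee_pos: [568.8, 200.0, 199.2]
ee_rot: [-179.7, 0.4, 162.4]
force: [0.6, 0.2, -2.0]
gripper_width: 27.5
```

```bash
python3 - <<'E'
from h import *
need([571.1,203.4,165],163)
w=grab_frame("wrist"); sd=grab_frame("side")
cv2.imwrite("pics/w13.png",cv2.resize(w["color"][150:290,195:355],None,fx=5,fy=5,interpolation=cv2.INTER_CUBIC));cv2.imwrite("pics/s13.png",cv2.resize(sd["color"][90:190,210:330],None,fx=6,fy=6,interpolation=cv2.INTER_CUBIC))
E
```

```text
pos [568.8 200.  199.2] rot [-179.74    0.37  162.45] F [ 0.6  0.2 -2. ] w 27.5 q6 -53.8
units dx -0.06 dy 0.20 dz 1.71 yaw -0.06
```

View pics/w13.png

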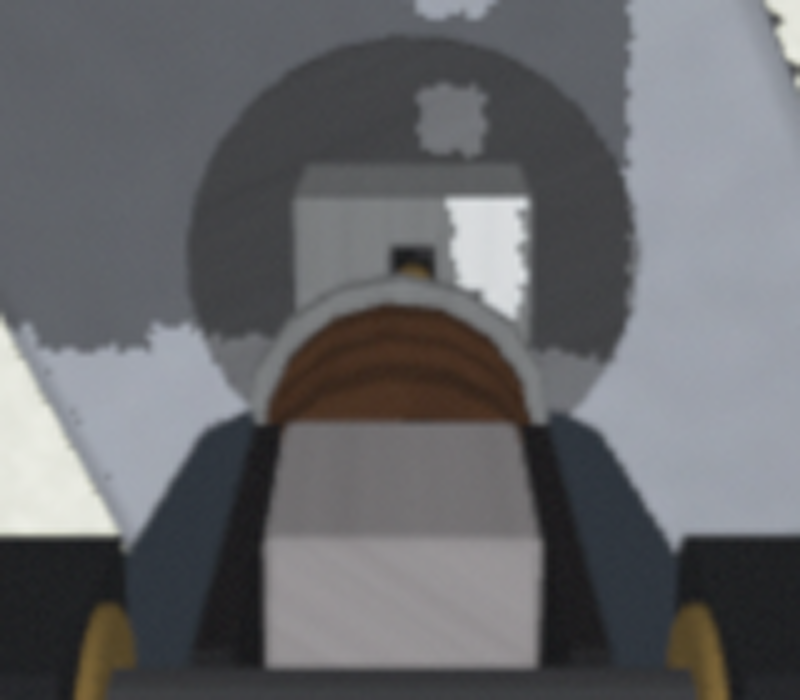

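View pics/s13.png

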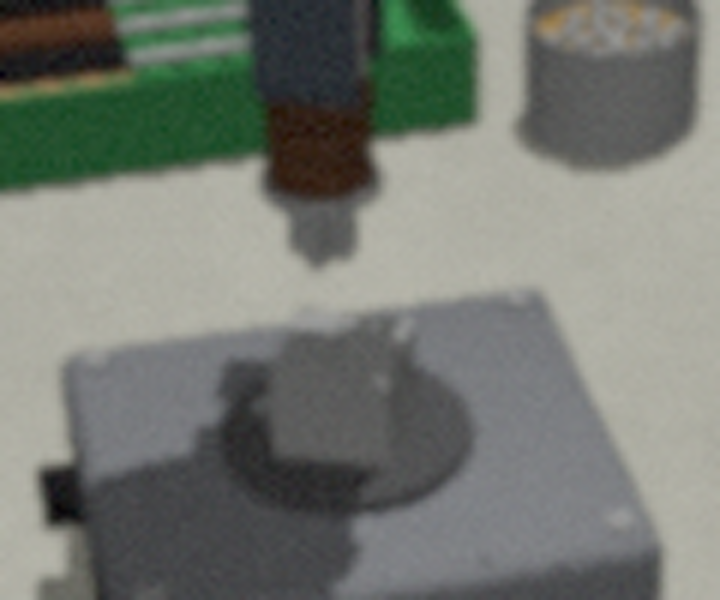

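```bash
python3 - <<'E'
from h import *
from scipy.spatial.transform import Rotation as R
s=telemetry.state(); p=s["ee_pos"]; M=R.from_euler('xyz',s["ee_rot"],degrees=True).as_matrix()
w=grab_frame("wrist")
def pt(x,y,zt=None,zw=None):
    o,d=ray(w,x/5+195-.4,y/5+150-.4); 
    if zw is not None: return (M.T@(o+d*(zw-o[2])/d[2]-p)).round(1)
    o=M.T@(o-p); d=M.T@d; return (o+d*(zt-o[2])/d[2]).round(1)
print("hub far edge",pt(296,196,zw=126),pt(532,196,zw=126)); print("slot end",pt(391,248,zw=126),pt(434,248,zw=126))
print("grip",pt(283,421,-32.2),pt(520,421,-32.2),pt(263,538,-66.2),pt(543,538,-66.2))
print("flange",pt(401,277,5.8),pt(401,277,2.3))
E
```

```text
hub far edge [ 22.2 -20.8  72.2] [22.2 22.8 72. ]
slot end [12.3 -3.3 72.2] [12.3  4.8 72.2]
grip [ 14.7 -15.5 -32.2] [ 14.6  13.1 -32.2] [ 14.2 -15.  -66.2] [ 14.2  12.9 -66.2]
flange [23.2 -1.3  5.8] [24.  -1.3  2.3]
```

>>> {"fn": "drive_tool", "kwargs": {
  "moves": [
    {"claw": 1,"dx": -0.06,"dy": 0.13,"dz": 0.3,"yaw": 0},
    {"claw": 1,"dx": 0,"dy": 0,"dz": 0.5,"yaw": 0},
    {"claw": 1,"dx": 0,"dy": 0,"dz": 0.5,"yaw": 0},
    {"claw": 1,"dx": 0,"dy": 0,"dz": 0.2,"yaw": 0},
    {"claw": 1,"dx": 0,"dy": 0,"dz": 0,"yaw": 0}
  ]
}}

```text
time_s: 13.78
ee_pos: [573.2, 201.5, 164.5]
ee_rot: [-179.6, 0.3, 162.4]
force: [0.4, -0.4, -2.0]
gripper_width: 27.8
```

```bash
python3 - <<'E'
from h import *
need([571.1,203.4,160],163)
w=grab_frame("wrist"); sd=grab_frame("side")
cv2.imwrite("pics/w14.png",cv2.resize(w["color"][150:290,195:355],None,fx=5,fy=5,interpolation=cv2.INTER_CUBIC));cv2.imwrite("pics/s14.png",cv2.resize(sd["color"][90:190,210:330],None,fx=6,fy=6,interpolation=cv2.INTER_CUBIC))
E
```

```text
pos [573.2 201.5 164.5] rot [-179.62    0.26  162.4 ] F [ 0.4 -0.4 -2. ] w 27.8 q6 -53.7
units dx 0.13 dy 0.06 dz 0.22 yaw -0.07
```

View pics/w14.png

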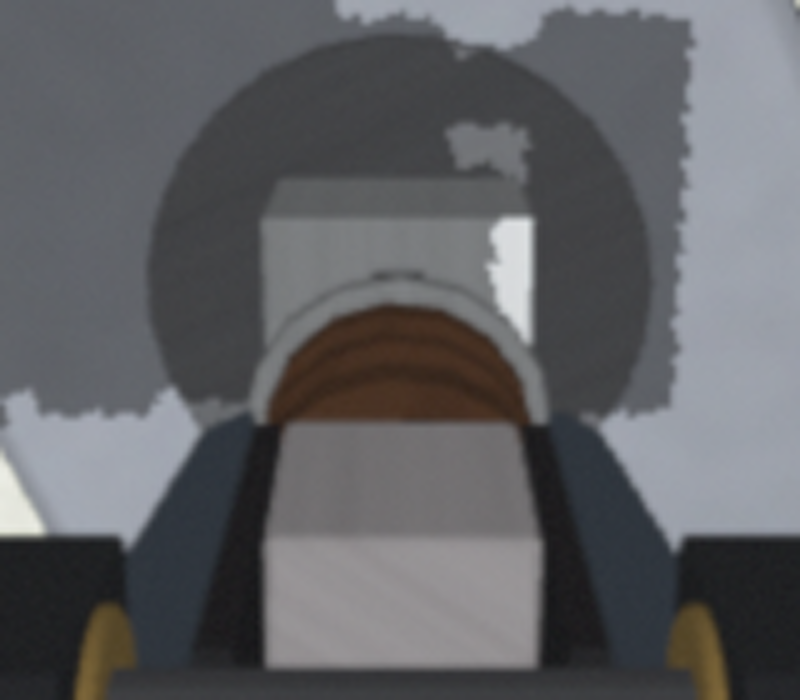

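View pics/s14.png

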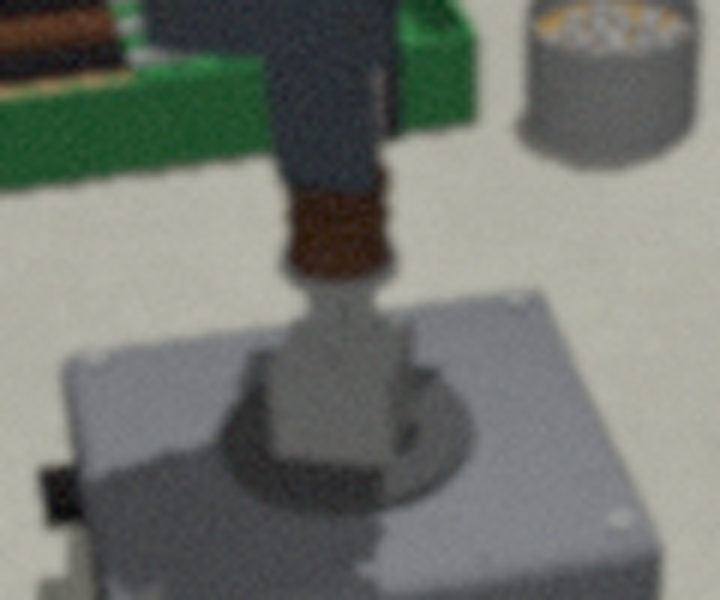

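```bash
python3 - <<'E'
from h import *
from scipy.spatial.transform import Rotation as R
s=telemetry.state(); p=s["ee_pos"]; M=R.from_euler('xyz',s["ee_rot"],degrees=True).as_matrix()
w=grab_frame("wrist")
def pt(x,y,zt=None,zw=None):
    o,d=ray(w,x/5+195-.4,y/5+150-.4); 
    if zw is not None: return (M.T@(o+d*(zw-o[2])/d[2]-p)).round(1)
    o=M.T@(o-p); d=M.T@d; return (o+d*(zt-o[2])/d[2]).round(1)
print("hub far edge",pt(262,217,zw=126),pt(533,217,zw=126)); print("slot end",pt(375,272,zw=126),pt(424,272,zw=126))
print("grip",pt(283,421,-32.2),pt(520,421,-32.2),pt(263,538,-66.2),pt(543,538,-66.2))
print("flange",pt(401,277,5.8),pt(401,277,2.3))
E
```

```text
hub far edge [ 25.1 -24.1  39.1] [25.1 20.2 38.8]
slot end [15.8 -5.7 39. ] [15.8  2.4 39. ]
grip [ 14.7 -15.6 -32.2] [ 14.7  13.1 -32.2] [ 14.2 -15.  -66.2] [ 14.2  12.9 -66.2]
flange [23.2 -1.3  5.8] [24.1 -1.3  2.3]
```

>>> {"fn": "drive_tool", "kwargs": {
  "moves": [
    {"claw": 1,"dx": 0.08,"dy": -0.02,"dz": 0.05,"yaw": 0},
    {"claw": 1,"dx": 0,"dy": 0,"dz": 0.1,"yaw": 0},
    {"claw": 1,"dx": 0,"dy": 0,"dz": 0.15,"yaw": 0},
    {"claw": 1,"dx": 0,"dy": 0,"dz": 0.15,"yaw": 0}
  ]
}}

```text
time_s: 14.42
ee_pos: [572.3, 201.9, 157.0]
ee_rot: [-179.8, 0.4, 162.4]
force: [-1.1, 0.2, -2.7]
gripper_width: 28.0
```

>>> {"fn": "drive_tool", "kwargs": {
  "moves": [
    {"claw": 1,"dx": 0,"dy": 0,"dz": 0.15,"yaw": 0},
    {"claw": 1,"dx": 0,"dy": 0,"dz": 0.15,"yaw": 0},
    {"claw": 1,"dx": 0,"dy": 0,"dz": 0.15,"yaw": 0}
  ]
}}

```text
time_s: 14.8
ee_pos: [572.3, 201.8, 147.1]
ee_rot: [-179.7, 0.4, 162.4]
force: [1.1, 0.8, -2.0]
gripper_width: 28.0
```

```bash
python3 - <<'E'
from h import *
need([572,202,132],163)
w=grab_frame("wrist"); sd=grab_frame("side")
a=cv2.resize(w["color"][150:290,195:355],(400,350),interpolation=cv2.INTER_CUBIC);b=cv2.resize(sd["color"][100:190,216:319],(400,350),interpolation=cv2.INTER_CUBIC)
cv2.imwrite("pics/g15.png",np.hstack([a,b]))
E
```

```text
pos [572.3 201.8 147.1] rot [-179.74    0.43  162.4 ] F [ 1.1  0.8 -2. ] w 28.0 q6 -53.6
units dx 0.02 dy 0.00 dz 0.76 yaw -0.07
```

View pics/g15.png

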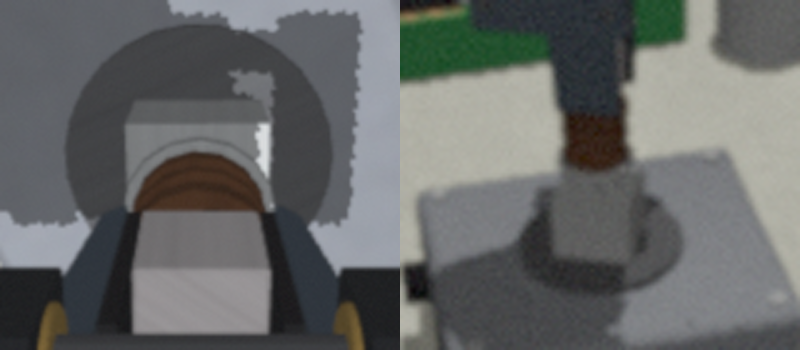

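>>> {"fn": "drive_tool", "kwargs": {
  "moves": [
    {"claw": 1,"dx": 0,"dy": 0,"dz": 0.2,"yaw": 0},
    {"claw": 1,"dx": 0,"dy": 0,"dz": 0.2,"yaw": 0},
    {"claw": 1,"dx": 0,"dy": 0,"dz": 0.2,"yaw": 0}
  ],
  "grip_force": 60
}}

```text
time_s: 15.28
ee_pos: [572.9, 201.9, 137.2]
ee_rot: [-179.8, 0.5, 162.4]
force: [-2.8, -1.4, 5.7]
gripper_width: 27.4
```

>>> {"fn": "drive_tool", "kwargs": {
  "moves": [
    {"claw": 1,"dx": 0,"dy": 0,"dz": 0.2,"yaw": 0},
    {"claw": 1,"dx": 0,"dy": 0,"dz": 0.2,"yaw": 0},
    {"claw": 1,"dx": 0,"dy": 0,"dz": 0.15,"yaw": 0}
  ]
}}

```text
time_s: 15.65
ee_pos: [573.0, 201.9, 131.8]
ee_rot: [-179.9, 0.7, 162.4]
force: [-6.6, -2.1, 19.8]
gripper_width: 27.8
```

```bash
python3 - <<'E'
from h import *
need([572,202,132],163)
E
```

```text
pos [573.  201.9 131.8] rot [-179.94    0.71  162.4 ] F [-6.6 -2.1 19.8] w 27.8 q6 -53.6
units dx 0.05 dy -0.01 dz -0.01 yaw -0.07
```

>>> {"fn": "drive_tool", "kwargs": {
  "moves": [
    {"claw": 1,"dx": 0.05,"dy": 0,"dz": 0.2,"yaw": 0},
    {"claw": 1,"dx": 0.03,"dy": 0,"dz": 0.25,"yaw": 0}
  ]
}}

```text
time_s: 15.9
ee_pos: [572.9, 201.9, 131.7]
ee_rot: [179.9, 1.1, 162.4]
force: [-7.5, -2.8, 25.6]
gripper_width: 27.8
```

```bash
python3 - <<'E'
from h import *
w=grab_frame("wrist"); sd=grab_frame("side")
need([572,202,132],163)
a=cv2.resize(w["color"][150:290,195:355],(400,350),interpolation=cv2.INTER_CUBIC);b=cv2.resize(sd["color"][110:180,227:307],(400,350),interpolation=cv2.INTER_CUBIC)
cv2.imwrite("pics/g16.png",np.hstack([a,b]))
E
```

```text
pos [572.9 201.9 131.7] rot [179.86   1.14 162.41] F [-5.9 -2.5 22.4] w 27.6 q6 -53.5
units dx 0.04 dy -0.01 dz -0.01 yaw -0.07
```

View pics/g16.png

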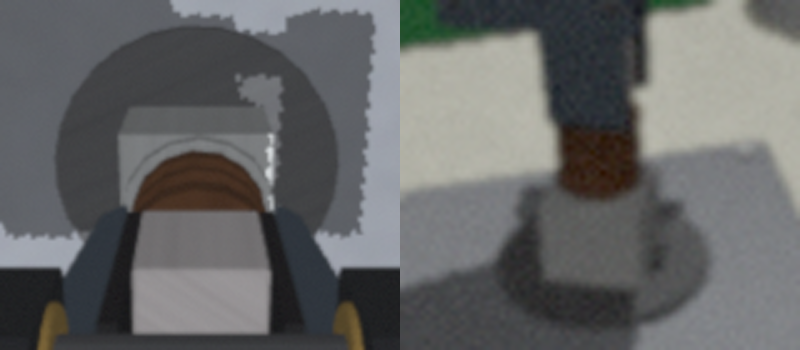

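The head is home. From 131.8 to 131.7 mm the push rose from 20 to 25 N with no further travel, and flush was expected at 131.8 mm. The grip sits at the same pixels between the pads, so it hasn't slipped. Handing in with this push held.

```bash
python3 - <<'E'
from h import *
from workcell import job
w=grab_frame("wrist"); w=grab_frame("side")
need([572,202,132],163)
print(job.job_done())
need([572,202,132],163)
E
```

```text
pos [572.9 201.9 131.7] rot [179.87   1.13 162.41] F [-7.  -3.3 22.2] w 27.7 q6 -53.5
units dx 0.05 dy -0.01 dz -0.02 yaw -0.07
the job is handed in; nothing more can be done
None
the job is handed in; nothing more can be done
```

I lifted the burnishing head out of the stand and turned it about 36° to line up with the cross slot. I then pushed it home against the ejector and handed the job in at about 16 s, still gripping and pressing. No verdict came back, so what follows rests on my own readings.

**Last checks that passed:**
- **Seating:** the tool stopped at z = 131.7 mm, where I expected flush (131.8 mm). Travel stopped while the push rose to 22–25 N, well above the 12 N spring.
- **Grip and pose:** the jaws were at 27.7 mm (28 mm grip) with no visible slip. Tool tilt was about 1.1° (limit about 4.6°), and the jaws were within 1° of the measured hub angle.

**What disagreed or was not measured:**
- **Fingertip offset:** the images showed the visible fingertips about 37–40 mm behind the reported tool point. I reopened a first closing and went lower by the images before gripping.
- **Camera positions:** estimates from different cameras differed by up to 3 mm, so I lined up the insertion with the wrist camera.
- **Side load:** about 7–8 N sideways remained at the end.
- **Ejector and flange gap:** I could not read the ejector travel or the flange gap directly. They are inferred from the hard stop and the height.

I saw no contact with the other head, the jar, the disc weight or the hammer.

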